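# Serve the chocolate tray: cup in its pocket, then turn it to the guest

### The arm

A 6-joint arm with a two-finger parallel gripper is mounted at the origin on the work surface. World frame = base frame: x ahead of the robot, y to its left, z up, the work surface at z = 0. Lengths are in m, angles in rad, forces in N, time in s.
With the tool pointing down it reaches from about 0.325 to 0.85 m from the base axis. Payload 15.5 kg.
Tool frame: the origin (TCP) lies where the fingers leave the gripper's body, on its centre line; the fingertips stand 78 mm ahead of it and the grasp point (between the pads) lies 60 mm ahead of it; z points along the fingers, y is the line along which they close (so a half turn about z gives the same grasp; the last joint's range is limited). The gripper opens to 91 mm and grips with 3 to 60 N. Pads are 32 mm wide; open, the fingers measure 118 mm over their backs; the gripper's body (76 mm by 178 mm) begins 60 mm behind the grasp point.
Start: joints at [1.067, 0.494, 1.345, -0, 1.302, -0.096], TCP at [0.248, 0.574, 0.292] pointing down, gripper open.
Joint ranges: [-2.91, 2.91], [-0.82, 2.16], [0.22, 2.67], [-1.22, 4.37], [0.12, 2.79], [-3.08, 3.08]. Speed limits (rad/s): [1.89, 1.89, 2.57, 3.01, 3.01, 3.01].

### API

Orientations are given as [roll, pitch, yaw] about the fixed x, y, z axes, in that order (R = Rz(yaw) Ry(pitch) Rx(roll)).
In Python, from rig import r, viewer, workorder, nets gives the robot as it stands.
- The arm moves only by the tool arm_command, never from a script. Its argument "motion" is a list of rows, each a list of 7 numbers: the shift along the tool's x, y, z in cm, then the turn, a rotation vector about the tool's x, y, z in rad, then the opening, from 0 (shut) to 1 (fully open). In form: [[dx, dy, dz, wx, wy, wz, jaw], ...]. A call has 1 to 8 rows; each row is the pose to reach, as a shift and turn from the pose commanded when the call began, along the tool's axes at that moment; what a row does not reach only later rows make up. A row lasts 1/8 s, in which the tool goes at most 62.5 mm and 10.7 degrees, less where a joint would pass 70% of its speed; a pose out of reach is approached as far as the arm can. A call with a gripper value outside its range is refused whole. The fingers move at their own pace and stop on an object; "squeeze" is the grip in N (left out, the last holds). Time passes only in rows, so rows that repeat a pose let the fingers close. It gives the time, the measured TCP pose, the force, the opening and the grip force at its end, in the units of the state.
- r.get_state(): the state, without advancing time (a new reading comes with each control period).
- viewer.camera(name): name is "side" or "top"; returns a dict with "image" (420x560x3 uint8, blue, green, red), "fovy" (degrees; the focal length in pixels is half the picture's height over the tangent of half this angle, whatever the lens; pixels are square), "cx", "cy" (the principal point, pixels), "R" (3x3) and "t" (3): a world point X has camera coordinates R X + t. Camera axes: x right, y down, z forward; pixel columns grow to the right and rows downward; lengths in m; the calibration is good to about 2 mm. A picture is of the moment at which its call begins. There is no depth.
- workorder.close_job(): hands the job in; it is judged then, once.
Trained networks look in a picture, given as the dict that the camera call returned (one of the last four; its "shot" number tells which), for a name from the list of things; names that differ only in an ending like _2 or _b are one class to them, and where a whole thing is asked for, a point or a joint stands for the part that bears it (a point fixed in the world has none). Each returns a list of dicts, best first, with "conf" (0 to 1); they miss things now and then, are a little off and sometimes report something else, mostly with a low value. They report only what shows in the picture. A call takes as long as a camera call. They do not tell look-alikes from the thing itself.
- nets.boxes_of(picture, query): "position" ([x, y, z] in m, in world coordinates, good to about 4 mm: the middle of the surface that is visible of it).
- nets.pinpoint(picture, query): "position" ([x, y, z] in m, in world coordinates, good to about 4 mm: a listed point, or the origin of a listed thing).
The state is a dict: "time_s": time; "joints": joint angles; "joint_velocities": joint speeds; "tau": joint torques, N m; "tcp_pos": TCP position; "eef_rot": TCP orientation; "contact_force": force on the tool from outside, world axes, zero at the start; "ft_torque": the same for the moment, N m; "opening": opening from 0.0 (shut) to 1.0 (fully open); "finger_force": force on a finger pad.
Only numpy, scipy, OpenCV 4.12 (cv2) and the standard library are available. Lean on these libraries where they do the work, as an engineer would, in place of code of your own. Each camera call takes 0.05 s, during which the arm holds its last target. There are 200 camera calls.

### The job

Finish the hot-chocolate tray: take the clean cup (the one standing rim down) and set it, still rim down, fully home in the round pocket at one end of the wooden tray, and let go of it. Then take the tray by its handle, lift it straight up off the rubber mat, and only then give it a quarter turn so that the cup end points toward the metal ticket rail at the mat's end, keeping the tray level and the loose chocolate ball in the middle of its dish, without touching the ball. Finish holding the tray still and level in the air, square to the mat, over its middle and about 8 cm above it; do not put it down, and leave everything else where it stands.

Things in the scene. Friction and masses are not known exactly. Their poses are not given: they have to be found in the camera images.
- mat: fixed black rubber bar mat, 300 (x) x 260 (y) x 8 mm thick, flat on the counter. Origin: centre of its underside; z up. A metal ticket rail, 220 mm long, 28 mm high over the counter, runs along y at its +x end (x = +130 mm): the mat's +x axis points to the rail
- tray: loose wooden tray, board 280 (x) x 140 (y) x 18 mm, about 0.55 kg. Origin: centre of its underside; z up. The cup pocket is at its +x end; the -x end is plain. In its middle a white dish, 114 mm across, rim 36 mm above the underside. Over the dish an arched handle: thin posts at y = +-62 mm and a metal bar (grip) along y. Starts flat on the mat's middle, its +x about along the mat's +y
- grip (a point): centre of the tray's handle bar, 125 mm above the tray's underside, above the dish's centre; axes as the tray's. The bar is 136 mm long (y), 14 mm thick (x), 22 mm high: gripped from above with the fingers closing along the tray's x
- pocket (a point): centre of the dark steel floor of the round cup pocket, at x = +105 mm on the tray, 10 mm above its underside; the pocket is 48 mm in diameter and 8 mm deep, its mouth flush with the board's top; axes as the tray's
- dish (a point): centre of the dish's floor (upper face), 23 mm above the tray's underside, straight under the handle; the floor is flat out to 8 mm, then rises at about 16 degrees
- bomb_center (a point): centre of the chocolate ball (40 mm diameter, dark brown, 35 g), which lies loose in the dish; its top is about 50 mm below the handle bar; axes meaningless
- bomb: the same chocolate ball as a body; its origin is a point on its skin that turns with it, so use bomb_center for where it is
- clean_cup: clean white handleless straight-sided cup, 44 mm outer diameter, 60 mm high, about 90 g, standing rim down on the counter (closed end up). Origin: centre of its rim, which is its underside; z points up to the closed end
- used_cup: used cup of the same shape and size, standing rim up (open end up): leave it alone. Origin: centre of its foot; z up. It and the clean cup stand beside the mat on the robot's left, at least 100 mm apart; which one is nearer varies
- jug: bystander: steel milk jug, 76 mm diameter, 95 mm high, handle at its +y side. Origin: centre of underside
- sugar_jar: bystander: sugar jar with steel lid, 72 mm diameter, 110 mm high. Origin: centre of underside
- spoon: bystander: teaspoon lying flat, 140 mm long along its x. Origin: under its middle
- tamper: bystander: steel coffee tamper, 58 mm diameter, 88 mm high. Origin: centre of underside
- bowl: bystander: white bowl, 110 mm diameter, 50 mm high. Origin: centre of underside
Things that resemble listed ones, but are neither listed nor needed, are in the scene too. What is shaped like the clean_cup but red or yellow is not meant.

How it is judged:
On the way, in this order (a step that is already met when the one before it is completed fails the run):
1. the clean cup sits rim down, home in the tray's pocket and released, with the tray still lying on the mat (horizontal distance between clean_cup and pocket below 0.006 m and z of clean_cup in the frame of pocket below 0.003 m and angle between clean_cup's own z axis and vertical below 0.1 rad and contact force between the fingers and clean_cup below 0.1 N and z of tray in the frame of mat below 0.013 m), for 0.2 s.
2. the tray is lifted at least 25 mm clear of the mat, still lying across it (within about 20 degrees), the cup in its pocket (z of tray in the frame of mat above 0.033 m and angle between the x axis of tray and the y axis of mat, either way round below 0.35 rad and horizontal distance between clean_cup and pocket below 0.008 m), for 0.1 s.
At the end, for the whole second after the job is handed in: Fingers hold the tray still, 45-130 mm above the mat, untouched by it, within 50 mm of its middle, level to 5 degrees, within 0.15 rad of the mat axis, cup end toward the rail; ball at rest within 10 mm of the dish centre; clean cup rim down, home in the pocket (z of tray in the frame of mat between 0.053 and 0.138 m and horizontal distance between tray and mat below 0.05 m and angle between the x axis of tray and the x axis of mat, either way round below 0.15 rad and x of pocket in the frame of mat above 0.03 m and angle between tray's own z axis and vertical below 0.087 rad and linear speed of tray below 0.02 m/s and angular speed of tray below 0.15 rad/s and horizontal distance between bomb_center and dish below 0.01 m and distance between bomb_center and dish below 0.026 m and linear speed of bomb below 0.03 m/s and horizontal distance between clean_cup and pocket below 0.008 m and z of clean_cup in the frame of pocket below 0.004 m and angle between clean_cup's own z axis and vertical below 0.17 rad and contact force between the fingers and tray above 2 N and contact force between tray and mat below 0.1 N); the arm keeps its last pose, push and grip.
It fails at once if the ball rolls more than 22 mm from the middle of its dish (horizontal distance between bomb_center and dish above 0.022 m).
It fails at once if the fingers touch the ball (contact force between the fingers and bomb above 0.3 N).
It fails at once if the tray tilts more than 14 degrees (angle between tray's own z axis and vertical above 0.25 rad).
It fails at once if a bystander is shifted more than 30 mm (distance of any of used_cup, jug, sugar_jar, spoon, tamper, bowl from where it was at the start of the episode above 0.03 m).
It also fails if it takes over 58 s, if anything falls off the work surface, if the arm or the gripper's body presses on something with over 40 N, if the wrist force passes 120 N, or if a joint passes its speed limit or range.

## Working session

There is one attempt and no reset: what is moved stays moved. The work goes in short steps, Python scripts to look and compute and a tool call to move; the robot and the scene stay as the last step left them, time stands still between calls to the robot, and variables do not carry over. Pictures are saved under pics/ and viewed, at most 10 in all, crops included, and the job is handed in when it is done.

Besides the shell and the picture viewer there is one more tool, called after "Emit:" as a command line: name --pt "numbers of a row" for each row, then --argument value for the rest. arm_command: Moves the arm, as the interface text tells. Its arguments: {"type":"object","properties":{"motion":{"type":"array"},"squeeze":{"type":"number"}},"required":["motion"]}

```bash
mkdir -p pics; cat > h.py <<'E'
import numpy as np, cv2
from scipy.spatial.transform import Rotation as Ro
from rig import r, viewer, workorder, nets
def proj(p,X):
    f=p["image"].shape[0]/2/np.tan(np.radians(p["fovy"])/2)
    c=np.array(p["R"])@np.array(X)+np.array(p["t"]); return np.array([p["cx"]+f*c[0]/c[2],p["cy"]+f*c[1]/c[2]])
def ray(p,u,v,z):
    f=p["image"].shape[0]/2/np.tan(np.radians(p["fovy"])/2)
    R=np.array(p["R"]);t=np.array(p["t"]);C=-R.T@t;d=R.T@np.array([(u-p["cx"])/f,(v-p["cy"])/f,1.])
    return C+d*(z-C[2])/d[2]
def st():
    s=r.get_state();return s
def shift(target):  # world tcp target -> tool cm
    s=st();R=Ro.from_euler('xyz',s["eef_rot"]).as_matrix()
    return R.T@(np.array(target)-np.array(s["tcp_pos"]))*100
E
python3 - <<'E'
from h import *
s=st();print(s)
ims=[]
for n in("top","side"):
    p=viewer.camera(n);ims.append(p["image"]);cv2.imwrite(f"pics/{n}0.png",p["image"])
    for q in("clean_cup","used_cup","pocket","grip","bomb_center","tray","mat","dish","jug","tamper","sugar_jar","bowl","spoon"):
        for d in nets.pinpoint(p,q)[:3]:print(n,q,round(d["conf"],2),np.round(d["position"],3),proj(p,d["position"]).round())
E
```

```text
{'time_s': 0.0, 'joints': array([ 1.06650796e+00,  4.94182802e-01,  1.34612432e+00,  4.39060882e-06,
        1.30248994e+00, -9.54770978e-02]), 'joint_velocities': array([ 1.87838358e-04, -4.58424017e-04,  8.61492786e-04, -7.83179696e-04,
        7.30284776e-05,  1.56138138e-03]), 'tau': array([ 1.78195278e-03, -8.78813982e+01, -3.81857908e+01,  7.08539737e-02,
        5.31964016e-02, -1.14715949e-04]), 'tcp_pos': array([0.24829642, 0.57325777, 0.29164075]), 'eef_rot': array([-3.14039414e+00, -1.19031341e-04,  2.73278014e+00]), 'contact_force': array([ 0.07439205,  0.34779765, -0.39204783]), 'ft_torque': array([0.03701579, 0.0055387 , 0.00943117]), 'finger_force': 0.0, 'opening': 0.9992119842126322}
top clean_cup 0.73 [0.501 0.391 0.005] [144. 239.]
top clean_cup 0.66 [0.455 0.227 0.003] [202. 253.]
top clean_cup 0.52 [ 0.418  0.393 -0.   ] [143. 268.]
top used_cup 0.54 [ 0.592  0.291 -0.   ] [180. 206.]
top used_cup 0.49 [0.441 0.314 0.001] [171. 259.]
top pocket 0.68 [0.49  0.03  0.017] [271. 239.]
top pocket 0.58 [ 0.51  -0.075  0.051] [309. 230.]
top grip 0.74 [ 0.518 -0.07   0.1
[... 1046 characters left out ...]
center 0.64 [ 0.446  0.317 -0.001] [218. 194.]
side bomb_center 0.52 [ 0.595  0.29  -0.002] [260. 190.]
side tray 0.8 [ 0.518 -0.076  0.01 ] [278. 246.]
side tray 0.47 [ 0.47  -0.442 -0.001] [320. 340.]
side dish 0.82 [ 0.515 -0.072  0.03 ] [277. 239.]
side dish 0.27 [0.759 0.278 0.   ] [304. 183.]
side jug 0.78 [ 0.471 -0.442 -0.003] [320. 340.]
side tamper 0.2 [ 0.594  0.287 -0.004] [260. 191.]
side sugar_jar 0.86 [ 0.603 -0.418 -0.001] [366. 318.]
side bowl 0.94 [0.761 0.279 0.001] [304. 182.]
side bowl 0.26 [ 0.515 -0.08   0.038] [278. 238.]
side bowl 0.16 [ 0.602 -0.418  0.001] [366. 317.]
side spoon 0.54 [ 0.349  0.254 -0.   ] [194. 207.]
side spoon 0.31 [0.49  0.032 0.02 ] [257. 226.]
```

```bash
python3 - <<'E'
import cv2,numpy as np
a=cv2.imread("pics/top0.png");b=cv2.imread("pics/side0.png")
cv2.imwrite("pics/topc.png",cv2.resize(a[130:310,80:347],None,fx=3,fy=3,interpolation=cv2.INTER_CUBIC)[:540,:800])
cv2.imwrite("pics/sidec.png",cv2.resize(b[110:280,170:370],None,fx=3.5,fy=3.5,interpolation=cv2.INTER_CUBIC)[:600,:700])
E
```

```text
(no output)
```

View pics/topc.png

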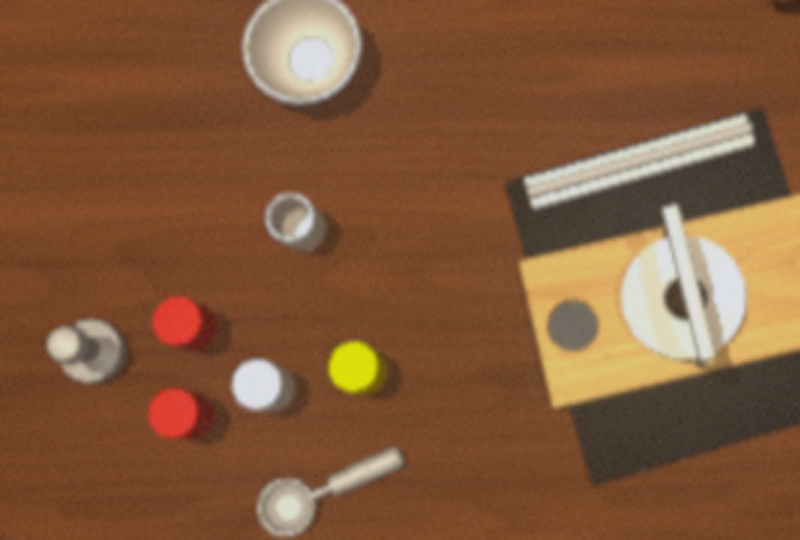

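View pics/sidec.png

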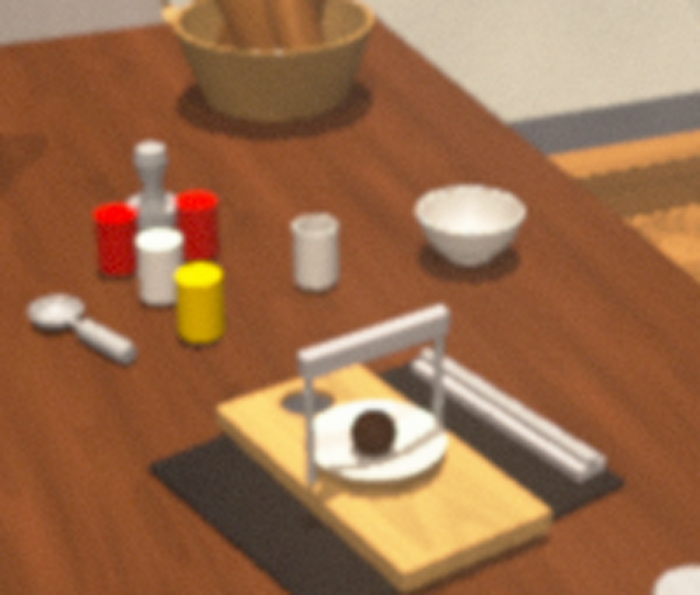

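View pics/top0.png

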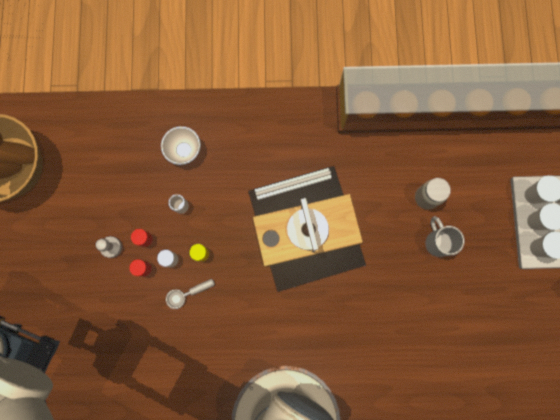

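The clean cup is the white one with a closed top, at top-view px (166,258). The open white one at (178,204) is the used cup, and the two reds (139,237)/(138,268) and the yellow (198,253) are decoys. The enlarged crop shows a plain closed top on the first (crop 257,384) and an open bore on the second (crop 293,220). The pocket is at px (271,239).

```bash
cat >> h.py <<'E'
def cent(m,c,rad):
    yy,xx=np.nonzero(m);k=np.hypot(xx-c[0],yy-c[1])<rad
    return np.array([xx[k].mean(),yy[k].mean()]),k.sum()
E
python3 - <<'E'
from h import *
p=viewer.camera("top");im=p["image"].astype(int);B,G,Rr=im[...,0],im[...,1],im[...,2]
sat=im.max(2)-im.min(2);v=im.max(2)
c=proj(p,[.441,.315,.06]);
for th in(140,170,195):
    u,n=cent((sat<45)&(v>th)&(B>th-20),c,14);print("cup",th,u,n,ray(p,*u,.06))
c=proj(p,[.49,.03,.018])
u,n=cent((sat<50)&(v<140),c,12);print("pocket",u,n,ray(p,*u,.022))
wood=((Rr>150)&(Rr-B>50)&(G>100)).astype(np.uint8)
wood=cv2.morphologyEx(wood,cv2.MORPH_OPEN,np.ones((3,3)))
n,l,s,_=cv2.connectedComponentsWithStats(wood);
cc=[i for i in range(1,n) if 240<s[i][0]<330 and s[i][1]>180 and s[i][2]<130];print([s[i] for i in cc])
m=np.isin(l,cc);yy,xx=np.nonzero(m)
W=np.array([ray(p,a,b,.026)[:2] for a,b in zip(xx,yy)],np.float32)
print("tray",cv2.minAreaRect(W*1000))
pc=im.mean(2)
dark=((v<60)&(sat<25)).astype(np.uint8)
yy,xx=np.nonzero(dark);k=(xx>245)&(xx<370)&(yy>160)&(yy<295)
W=np.array([ray(p,a,b,.008)[:2] for a,b in zip(xx[k],yy[k])],np.float32)
print("mat",cv2.minAreaRect(W*1000))
ps=viewer.camera("side");ims=ps["image"].astype(int)
for q in((.441,.315,.06),(.49,.03,.018)):print(proj(ps,q))
sat=ims.max(2)-ims.min(2);v=ims.max(2)
m=((sat<50)&(v>150)).astype(np.uint8);n,l,s,_=cv2.connectedComponentsWithStats(m)
c=proj(ps,(.441,.315,.03)).astype(int);print("side cup",c,s[l[c[1],c[0]]])
u,n=cent((sat<50)&(v<150),proj(ps,[.49,.03,.018]),10);print("side pocket",u,n,ray(ps,*u,.022))
print(ray(p,280,210,0)-ray(p,281,210,0),np.array(p["R"]).T@-np.array(p["t"]))
E
```

```text
cup 140 [165.08333333 257.6754386 ] 228 [0.44155611 0.31615189 0.06      ]
cup 170 [165.02  257.575] 200 [0.44183059 0.31632732 0.06      ]
cup 195 [165.06666667 257.77222222] 180 [0.4412962  0.31619252 0.06      ]
pocket [270.50259067 238.02072539] 193 [0.49276581 0.03185296 0.022     ]
[array([ 308,  194,   54,   58, 1789], dtype=int32), array([ 253,  206,   60,   60, 1699], dtype=int32), array([280, 366,   5,   4,  19], dtype=int32), array([287, 366,   6,   4,  20], dtype=int32), array([294, 367,   6,   4,  19], dtype=int32), array([280, 408,  10,  11,  67], dtype=int32)]
tray ((315.0648498535156, -95.41523742675781), (569.7013549804688, 291.75482177734375), 7.04838228225708)
mat ((541.5411376953125, -141.23031616210938), (287.7254333496094, 99.7998046875), 15.159038543701172)
[215.00727607 178.24013883]
[256.88588099 226.93384771]
side cup [215 186] [208 165  14  32 298]
side pocket [257.25454545 224.76363636] 55 [0.4931299  0.03517068 0.022     ]
[6.27456983e-05 2.86381447e-03 0.00000000e+00] [ 0.34460069 -0.0055367   1.37990337]
```

```bash
python3 - <<'E'
from h import *
p=viewer.camera("top");im=p["image"].astype(int);B,G,Rr=im[...,0],im[...,1],im[...,2]
wood=((Rr>150)&(Rr-B>50)&(G>100));yy,xx=np.nonzero(wood);k=(xx>245)&(xx<370)&(yy>185)&(yy<275)
W=np.array([ray(p,a,b,.026)[:2] for a,b in zip(xx[k],yy[k])],np.float32);print("tray",cv2.minAreaRect(W*1000))
sat=im.max(2)-im.min(2);v=im.max(2)
m=(sat<30)&(v>130);yy,xx=np.nonzero(m);k=(xx>250)&(xx<335)&(yy>165)&(yy<198)
W=np.array([ray(p,a,b,.028)[:2] for a,b in zip(xx[k],yy[k])],np.float32);print("rail",cv2.minAreaRect(W*1000))
for t in([.441,.316,.292],[.441,.316,.100]):
    print(shift(t))
E
```

```text
tray ((515.2330322265625, -71.21981811523438), (143.14559936523438, 283.38238525390625), 12.414271354675293)
rail ((646.9736328125, -34.571441650390625), (32.63441848754883, 220.24560546875), 15.29803466796875)
[-2.79045080e+01 -1.59716939e+01  2.26316379e-02]
[-27.90449677 -15.97086155  19.22263162]
```

Emit:
arm_command --pt "-4.6 -2.7 0 0 0 0.158 1" --pt "-9.3 -5.3 0 0 0 0.316 1" --pt "-14 -8 1 0 0 0.473 1" --pt "-18.6 -10.6 3 0 0 0.63 1" --pt "-23.3 -13.3 6 0 0 0.788 1" --pt "-27.9 -16 9 0 0 0.946 1" --pt "-27.9 -16 10 0 0 0.946 1" --pt "-27.9 -16 10 0 0 0.946 1"

```text
time_s: 2.55
tcp_pos: [0.4406, 0.3157, 0.1918]
eef_rot: [-3.14, 0.0, 1.787]
contact_force: [0.3, 0.7, 0.0]
opening: 1.002
finger_force: 0.0
```

```bash
python3 - <<'E'
from h import *
s=st();print(s["time_s"],s["tcp_pos"],s["eef_rot"],s["joints"],shift([.4415,.316,.1]))
ims=[]
for n in("side","top"):
    p=viewer.camera(n);c=proj(p,[.4415,.316,.06]).astype(int);print(c)
    ims.append(cv2.resize(p["image"][c[1]-50:c[1]+40,max(c[0]-50,0):c[0]+50],(400,360),interpolation=cv2.INTER_CUBIC))
cv2.imwrite("pics/g1.png",np.hstack(ims))
E
```

```text
2.55 [0.44062599 0.31572093 0.19180174] [-3.14039249e+00  1.55100300e-04  1.78703928e+00] [5.11457205e-01 5.02342551e-01 1.66507189e+00 2.42526569e-04
 9.75371593e-01 2.95078200e-01] [0.00992812 0.10237043 9.18005643]
[215 178]
[165 257]
```

View pics/g1.png

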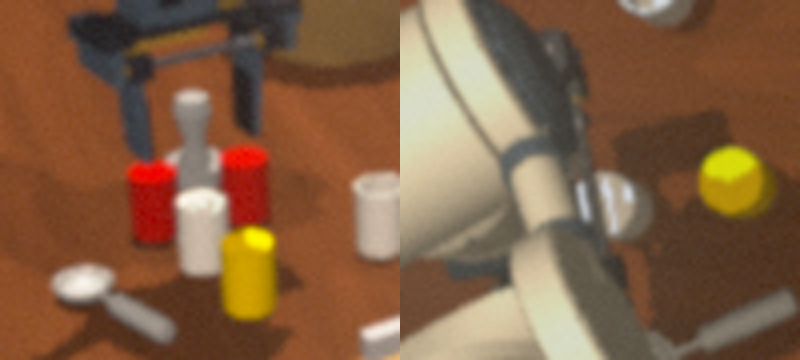

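The fingers straddle the closed-top white cup at crop (200,230), so I'll descend and grip.

Emit:
arm_command --pt "0 0.1 4 0 0 0 1" --pt "0 0.1 8 0 0 0 1" --pt "0 0.1 9 0 0 0 1" --pt "0 0.1 9 0 0 0 0.3" --pt "0 0.1 9 0 0 0 0.3" --pt "0 0.1 9 0 0 0 0.3" --pt "0 0.1 9 0 0 0 0.3" --pt "0 0.1 9 0 0 0 0.3" --squeeze 15

```text
time_s: 3.65
tcp_pos: [0.4419, 0.316, 0.1025]
eef_rot: [3.141, -0.0, 1.787]
contact_force: [-0.4, 0.4, 1.2]
opening: 0.485
finger_force: 14.5
```

```bash
python3 - <<'E'
from h import *
print(shift([.4925,.0315,.155]))
E
```

```text
[-28.87319485  -1.15388913  -5.25419975]
```

Emit:
arm_command --pt "0 0 -3 0 0 0 0.3" --pt "-1.5 0 -8 0 0 0 0.3" --pt "-7 -0.3 -9 0 0 0 0.3" --pt "-13 -0.6 -9 0 0 0 0.3" --pt "-19 -0.8 -9 0 0 0 0.3" --pt "-25 -1 -9 0 0 0 0.3" --pt "-28.9 -1.2 -7 0 0 0 0.3" --pt "-28.9 -1.2 -5.3 0 0 0 0.3"

```text
time_s: 4.65
tcp_pos: [0.4925, 0.0286, 0.1548]
eef_rot: [3.141, 0.0, 1.783]
contact_force: [0.2, 1.0, -0.8]
opening: 0.485
finger_force: 15.0
```

```bash
python3 - <<'E'
from h import *
s=st();print(s["time_s"],s["tcp_pos"],s["eef_rot"],s["opening"],s["finger_force"],s["contact_force"])
ims=[]
for n in("side","top"):
    p=viewer.camera(n);c=proj(p,[.4925,.0315,.06]).astype(int)
    for q in("clean_cup","pocket"):
        for d in nets.pinpoint(p,q)[:2]:print(n,q,round(d["conf"],2),np.round(d["position"],4))
    zb=s["tcp_pos"][2]-.1005; print(zb,"expected rim px",proj(p,[s["tcp_pos"][0],s["tcp_pos"][1],zb]),"crop org",c-50)
    ims.append(cv2.resize(p["image"][c[1]-50:c[1]+40,c[0]-50:c[0]+50],(400,360),interpolation=cv2.INTER_CUBIC))
cv2.imwrite("pics/g2.png",np.hstack(ims))
E
```

```text
4.65 [0.4925295  0.02856137 0.15484074] [3.14099300e+00 4.27729864e-04 1.78332532e+00] 0.484899642456634 14.99961038120091 [ 0.24354483  1.0194361  -0.77239659]
side clean_cup 0.81 [ 0.4607  0.2326 -0.0039]
side clean_cup 0.53 [ 0.5152 -0.0762  0.012 ]
side pocket 0.92 [0.4912 0.0301 0.0213]
0.05434073774319878 expected rim px [257.55999844 216.66558547] crop org [207 164]
top clean_cup 0.8 [0.5006 0.3899 0.0026]
top clean_cup 0.57 [ 0.4143  0.3911 -0.004 ]
top pocket 0.55 [ 0.4788  0.4842 -0.0026]
0.05434073774319878 expected rim px [271.3618546  236.80046846] crop org [220 186]
```

View pics/g2.png

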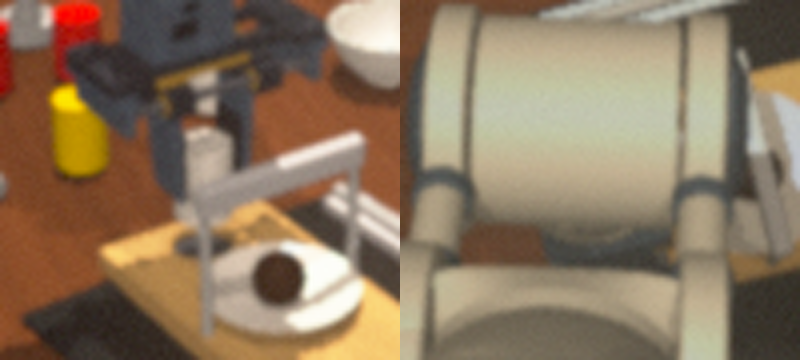

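```bash
python3 - <<'E'
from h import *
print(shift([.4925,.0313,.133]), st()["tcp_pos"])
E
```

```text
[-0.03323351  0.01649436  2.28444202] [0.49225035 0.0315904  0.15584422]
```

Emit:
arm_command --pt "0 0 1.2 0 0 0 0.3" --pt "0 0 2.3 0 0 0 0.3" --pt "0 0 2.3 0 0 0 0.3" --pt "0 0 2.5 0 0 0 0.3" --pt "0 0 2.8 0 0 0 0.3" --pt "0 0 3.0 0 0 0 0.3" --pt "0 0 3.0 0 0 0 0.3"

```text
time_s: 5.82
tcp_pos: [0.492, 0.0311, 0.1251]
eef_rot: [-3.141, -0.0, 1.787]
contact_force: [0.7, 0.0, -0.7]
opening: 0.482
finger_force: 15.0
```

Emit:
arm_command --pt "0 0 0.2 0 0 0 0.3" --pt "0 0 0.4 0 0 0 0.3" --pt "0 0 0.5 0 0 0 0.3" --pt "0 0 0.5 0 0 0 0.3" --pt "0 0 0.5 0 0 0 0.3"

```text
time_s: 6.45
tcp_pos: [0.492, 0.0311, 0.1205]
eef_rot: [3.141, 0.0, 1.787]
contact_force: [-2.5, -0.4, 6.8]
opening: 0.48
finger_force: 15.0
```

Emit:
arm_command --pt "0 0 0.4 0 0 0 0.7" --pt "0 0 0.4 0 0 0 0.9" --pt "0 0 0.4 0 0 0 1" --pt "0 0 0.4 0 0 0 1" --pt "0 0 -3 0 0 0 1" --pt "0 0 -8 0 0 0 1" --pt "0 0 -13 0 0 0 1" --pt "0 0 -13 0 0 0 1"

```text
time_s: 7.45
tcp_pos: [0.4935, 0.0311, 0.2536]
eef_rot: [3.135, 0.002, 1.787]
contact_force: [0.8, 0.0, -0.6]
opening: 0.999
finger_force: 0.0
```

```bash
python3 - <<'E'
from h import *
s=st();print(s["time_s"],s["tcp_pos"],s["eef_rot"],s["joints"])
ims=[]
for n in("side","top"):
    p=viewer.camera(n);c=proj(p,[.50,0.0,.06]).astype(int)
    for q in("clean_cup","pocket","grip","bomb_center","tray"):
        for d in nets.pinpoint(p,q)[:2]:print(n,q,round(d["conf"],2),np.round(d["position"],4))
    print(c-[60,54]);ims.append(cv2.resize(p["image"][c[1]-54:c[1]+54,c[0]-60:c[0]+60],(400,360),interpolation=cv2.INTER_CUBIC))
cv2.imwrite("pics/g3.png",np.hstack(ims))
E
```

```text
7.45 [0.49349692 0.03109633 0.25361878] [3.13537895e+00 1.77738314e-03 1.78687908e+00] [-5.78797154e-02  3.56687620e-01  1.71447674e+00 -3.42789515e-05
  1.06396546e+00 -2.73951452e-01]
side clean_cup 0.81 [ 0.4976  0.3919 -0.0009]
side clean_cup 0.8 [4.186e-01 3.882e-01 1.000e-04]
side pocket 0.57 [0.4897 0.0303 0.0201]
side grip 0.89 [ 0.5167 -0.0711  0.1334]
side bomb_center 0.71 [ 0.5148 -0.0727  0.0528]
side tray 0.6 [ 0.5191 -0.0747  0.0122]
side tray 0.27 [ 4.685e-01 -4.409e-01  3.000e-04]
[203 165]
top clean_cup 0.71 [0.4548 0.2281 0.0033]
top clean_cup 0.61 [0.4175 0.3911 0.0009]
top grip 0.67 [ 0.513  -0.0778  0.0292]
top grip 0.66 [ 0.5161 -0.0697  0.1364]
top bomb_center 0.52 [ 0.5103 -0.0767  0.0529]
top tray 0.57 [ 0.5138 -0.0722  0.0111]
[221 179]
```

View pics/g3.png

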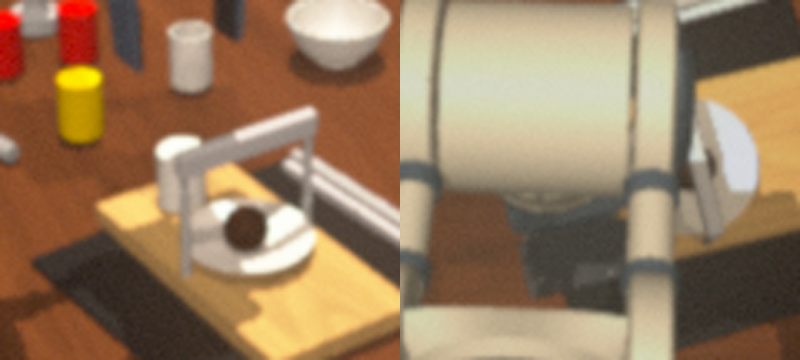

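```bash
python3 - <<'E'
from h import *
print(shift([.515,-.0713,.254]))
E
```

```text
[-10.49804915   0.05345265  -0.40805995]
```

Emit:
arm_command --pt "0 0 0 0 0 -0.175 1" --pt "-1.5 0 0 0 0 -0.35 1" --pt "-3 0 0 0 0 -0.525 1" --pt "-4.5 0 0 0 0 -0.7 1" --pt "-6 0 0 0 0 -0.875 1" --pt "-7.5 0 0 0 0 -1.05 1" --pt "-9 0 0 0 0 -1.225 1" --pt "-10.5 0.05 0 0 0 -1.4 1"

```text
time_s: 9.05
tcp_pos: [0.5151, -0.0718, 0.2501]
eef_rot: [3.142, -0.0, -3.091]
contact_force: [-0.1, 0.2, -0.6]
opening: 0.998
finger_force: 0.0
```

Emit:
arm_command --pt "0 0 0 0 0 -0.171 1" --pt "0 0 0 0 0 -0.171 1" --pt "0 0 0 0 0 -0.171 1"

```text
time_s: 9.43
tcp_pos: [0.515, -0.0712, 0.2502]
eef_rot: [3.142, -0.0, -2.929]
contact_force: [0.1, 0.1, -0.2]
opening: 0.999
finger_force: 0.0
```

```bash
python3 - <<'E'
from h import *
s=st();print(s["time_s"],s["tcp_pos"],s["eef_rot"],s["joints"],shift([.515,-.0713,.193]))
p=viewer.camera("side");c=proj(p,[.515,-.07,.1]).astype(int)
cv2.imwrite("pics/g4.png",cv2.resize(p["image"][c[1]-60:c[1]+60,c[0]-65:c[0]+65],None,fx=4.5,fy=4.5,interpolation=cv2.INTER_CUBIC))
E
```

```text
9.425 [ 0.51498811 -0.07118371  0.25020644] [ 3.14155155e+00 -5.02046098e-05 -2.92932819e+00] [-2.52254676e-01  3.96393545e-01  1.65604706e+00  1.60840829e-05
  1.08921535e+00 -2.03532292e+00] [ 1.00064027e-03 -1.18537343e-02  5.72064308e+00]
```

View pics/g4.png

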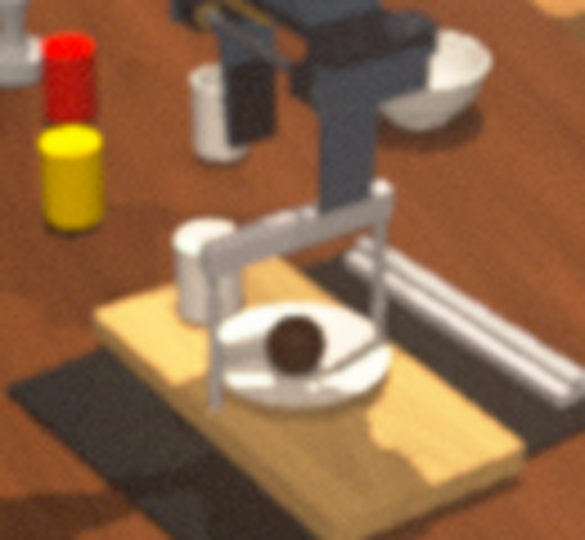

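The fingers stand over the bar centre at crop (300,220). I'll descend and close gently.

Emit:
arm_command --pt "0 0 2.5 0 0 0 1" --pt "0 0 5 0 0 0 1" --pt "0 0 5.7 0 0 0 0.6" --pt "0 0 5.7 0 0 0 0.35" --pt "0 0 5.7 0 0 0 0.25" --pt "0 0 5.7 0 0 0 0.2" --pt "0 0 5.7 0 0 0 0.17" --pt "0 0 5.7 0 0 0 0.14" --squeeze 8

```text
time_s: 10.48
tcp_pos: [0.5151, -0.0713, 0.1934]
eef_rot: [-3.141, 0.0, -2.925]
contact_force: [-0.0, -0.2, -0.9]
opening: 0.373
finger_force: 0.0
```

Emit:
arm_command --pt "0 0 0 0 0 0 0.1" --pt "0 0 0 0 0 0 0.05" --pt "0 0 0 0 0 0 0.05"

```text
time_s: 10.85
tcp_pos: [0.5151, -0.0714, 0.1932]
eef_rot: [-3.141, 0.0, -2.925]
contact_force: [-0.7, -0.8, 0.8]
opening: 0.152
finger_force: 8.0
```

Emit:
arm_command --pt "0 0 0 0 0 0 0.05" --pt "0 0 0 0 0 0 0.0" --pt "0 0 0 0 0 0 0.0" --pt "0 0 0 0 0 0 0.0" --squeeze 50

```text
time_s: 11.35
tcp_pos: [0.5151, -0.0714, 0.1932]
eef_rot: [-3.141, 0.0, -2.925]
contact_force: [-0.3, -2.0, -0.2]
opening: 0.149
finger_force: 50.0
```

Emit:
arm_command --pt "0 0 -0.1 0 0 0 0" --pt "0 0 -0.4 0 0 0 0" --pt "0 0 -0.9 0 0 0 0" --pt "0 0 -1.5 0 0 0 0" --pt "0 0 -2.1 0 0 0 0" --pt "0 0 -2.6 0 0 0 0" --pt "0 0 -2.9 0 0 0 0" --pt "0 0 -3.0 0 0 0 0"

```text
time_s: 12.35
tcp_pos: [0.5151, -0.0713, 0.2234]
eef_rot: [-3.142, 0.0, -2.925]
contact_force: [0.5, 1.1, -6.0]
opening: 0.154
finger_force: 50.0
```

```bash
python3 - <<'E'
from h import *
for n in("side","top"):
    p=viewer.camera(n)
    for q in("pocket","bomb_center","dish","tray"):
        for d in nets.pinpoint(p,q)[:1]:print(n,q,round(d["conf"],2),np.round(d["position"],4))
    if n=="side":
        c=proj(p,[.515,-.07,.1]).astype(int);cv2.imwrite("pics/g5.png",cv2.resize(p["image"][c[1]-60:c[1]+60,c[0]-65:c[0]+65],None,fx=4.5,fy=4.5,interpolation=cv2.INTER_CUBIC))
E
```

```text
side pocket 0.64 [0.4898 0.0291 0.052 ]
side bomb_center 0.52 [0.759  0.2787 0.0028]
side dish 0.76 [ 0.513  -0.0725  0.0627]
side tray 0.56 [ 0.5157 -0.0782  0.0432]
top pocket 0.6 [0.4921 0.0304 0.0485]
top dish 0.97 [ 0.5128 -0.0781  0.0608]
top tray 0.83 [ 0.5137 -0.0741  0.0393]
```

View pics/g5.png

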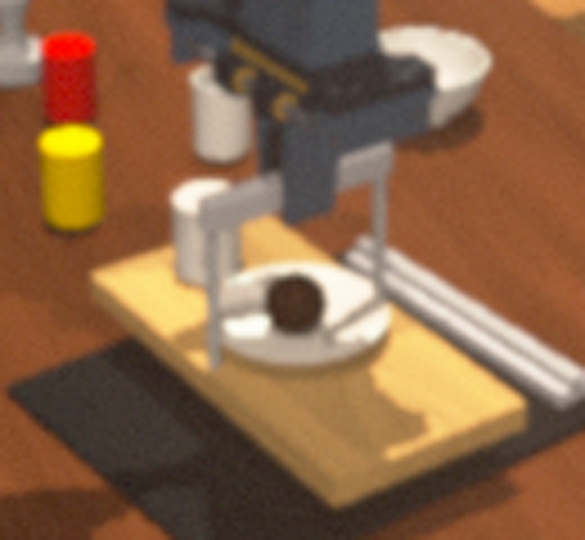

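Emit:
arm_command --pt "0 0 -0.2 0 0 0 0" --pt "0 0 -0.7 0 0 0 0" --pt "0 0 -1.5 0 0 0 0" --pt "0 0 -2.5 0 0 0 0" --pt "0 0 -3.5 0 0 0 0" --pt "0 0 -4.3 0 0 0 0" --pt "0 0 -4.8 0 0 0 0" --pt "0 0 -5.0 0 0 0 0"

```text
time_s: 13.85
tcp_pos: [0.5151, -0.0713, 0.2735]
eef_rot: [-3.141, 0.0, -2.925]
contact_force: [0.7, 0.0, -6.1]
opening: 0.15
finger_force: 50.0
```

Emit:
arm_command --pt "0 0 0 0 0 0.006 0" --pt "0 0 0 0 0 0.02 0" --pt "0 0 0 0 0 0.042 0" --pt "0 0 0 0 0 0.072 0" --pt "0 0 0 0 0 0.11 0" --pt "0 0 0 0 0 0.155 0" --pt "0 0 0 0 0 0.205 0" --pt "0 0 0 0 0 0.255 0"

```text
time_s: 14.85
tcp_pos: [0.515, -0.0713, 0.2732]
eef_rot: [3.142, -0.0, 3.1]
contact_force: [-1.0, 0.3, -6.4]
opening: 0.151
finger_force: 50.0
```

Emit:
arm_command --pt "0 0 0 0 0 0.05 0" --pt "0 0 0 0 0 0.1 0" --pt "0 0 0 0 0 0.15 0" --pt "0 0 0 0 0 0.2 0" --pt "0 0 0 0 0 0.25 0" --pt "0 0 0 0 0 0.3 0" --pt "0 0 0 0 0 0.35 0" --pt "0 0 0 0 0 0.4 0"

```text
time_s: 15.85
tcp_pos: [0.515, -0.0713, 0.2732]
eef_rot: [-3.142, -0.0, 2.7]
contact_force: [0.8, 0.3, -6.8]
opening: 0.149
finger_force: 50.0
```

Emit:
arm_command --pt "0 0 0 0 0 0.05 0" --pt "0 0 0 0 0 0.1 0" --pt "0 0 0 0 0 0.15 0" --pt "0 0 0 0 0 0.2 0" --pt "0 0 0 0 0 0.25 0" --pt "0 0 0 0 0 0.3 0" --pt "0 0 0 0 0 0.35 0" --pt "0 0 0 0 0 0.4 0"

```text
time_s: 16.85
tcp_pos: [0.515, -0.0713, 0.2731]
eef_rot: [-3.141, -0.0, 2.3]
contact_force: [0.8, -1.5, -5.8]
opening: 0.152
finger_force: 50.0
```

Emit:
arm_command --pt "0 0 0 0 0 0.05 0" --pt "0 0 0 0 0 0.1 0" --pt "0 0 0 0 0 0.15 0" --pt "0 0 0 0 0 0.2 0" --pt "0 0 0 0 0 0.25 0" --pt "0 0 0 0 0 0.3 0" --pt "0 0 0 0 0 0.345 0" --pt "0 0 0 0 0 0.385 0"

```text
time_s: 17.85
tcp_pos: [0.515, -0.0713, 0.2731]
eef_rot: [-3.141, -0.0, 1.915]
contact_force: [-0.9, -0.3, -5.7]
opening: 0.149
finger_force: 50.0
```

Emit:
arm_command --pt "0 0 0 0 0 0.032 0" --pt "0 0 0 0 0 0.055 0" --pt "0 0 0 0 0 0.07 0" --pt "0 0 0 0 0 0.077 0" --pt "0 0 0 0 0 0.077 0" --pt "0 0 0 0 0 0.077 0" --pt "0 0 0 0 0 0.077 0" --pt "0 0 0 0 0 0.077 0"

```text
time_s: 18.85
tcp_pos: [0.515, -0.0713, 0.2732]
eef_rot: [-3.142, -0.0, 1.841]
contact_force: [-1.0, -0.7, -6.0]
opening: 0.15
finger_force: 50.0
```

```bash
python3 - <<'E'
from h import *
print(st()["joint_velocities"].round(4))
ims=[]
for n in("side","top"):
    p=viewer.camera(n)
    for q in("pocket","bomb_center","dish","tray","mat"):
        for d in nets.pinpoint(p,q)[:1]:print(n,q,round(d["conf"],2),np.round(d["position"],4))
    c=proj(p,[.515,-.07,.13]).astype(int);ims.append(cv2.resize(p["image"][c[1]-60:c[1]+60,c[0]-65:c[0]+65],(400,369),interpolation=cv2.INTER_CUBIC))
cv2.imwrite("pics/g6.png",np.hstack(ims))
E
```

```text
[ 0.0013  0.0002  0.0002  0.0011 -0.0005  0.0025]
side pocket 0.6 [ 0.6142 -0.0455  0.1005]
side bomb_center 0.51 [ 0.5183 -0.0688  0.13  ]
side dish 0.72 [ 0.5913  0.2887 -0.003 ]
side tray 0.87 [ 0.5141 -0.0748  0.0906]
side mat 0.64 [ 0.5227 -0.0695 -0.0015]
top pocket 0.49 [0.4798 0.4825 0.0021]
top dish 0.96 [ 0.5147 -0.0742  0.1107]
top tray 0.89 [ 0.511  -0.0721  0.0909]
top mat 0.66 [ 0.5143 -0.0757  0.1105]
```

View pics/g6.png

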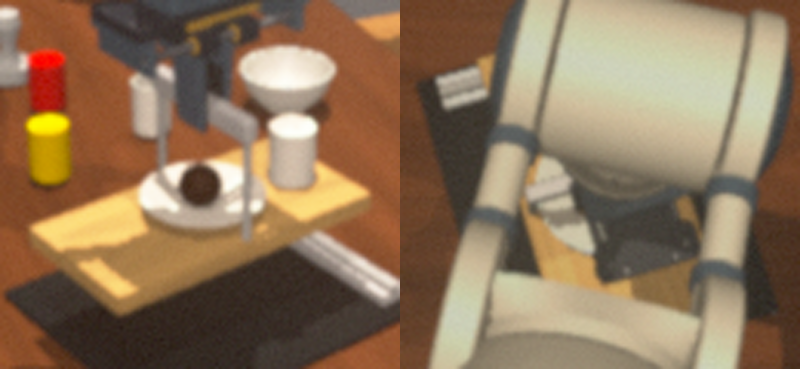

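The tray is level over the mat, the cup end (crop 292,150) points to the rail, and the ball (200,185) is in the middle of its dish. I'll let it settle briefly and hand in.

Emit:
arm_command --pt "0 0 0 0 0 0 0" --pt "0 0 0 0 0 0 0" --pt "0 0 0 0 0 0 0" --pt "0 0 0 0 0 0 0" --pt "0 0 0 0 0 0 0" --pt "0 0 0 0 0 0 0" --pt "0 0 0 0 0 0 0" --pt "0 0 0 0 0 0 0"

```text
time_s: 20.45
tcp_pos: [0.515, -0.0713, 0.2732]
eef_rot: [-3.142, -0.0, 1.841]
contact_force: [-0.0, 0.6, -6.3]
opening: 0.153
finger_force: 50.0
```

```bash
python3 -c "
from rig import workorder
print(workorder.close_job())"
```

```text
the job is handed in; nothing more can be done
None
```

I handed the job in at about 20 s with no verdict returned: the clean cup is in its pocket rim down, the tray is held level about 8 cm above the mat's middle with the cup end toward the rail, and the ball looks centred in its dish.

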